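# Slide the tall slide cabinet home into the row

## Task

The tall, heavy five-drawer slide cabinet has been left standing out on the bench in front of its gap in the row along the low upstand. Do not pick it up: push it low down near its foot, so that it slides without rocking or tipping, into line with the gap and on between its two lower neighbours until its back is fully home against the upstand and it stands square. Leave the two neighbours, the jar and the small slide box undisturbed.

Things in the scene. Friction and masses are not known exactly. Their poses are not given: they have to be found in the camera images.
- tower: the cabinet to push: loose, off-white metal, five shut, locked grey drawers in front; 100 deep (x), 110 wide (y), 250 tall, flat faces. 1.1 to 1.7 kg, friction on the bench 0.5 to 0.7: slides at 5 to 12 N; rocks if pushed higher than about 70 to 100 up. Origin: centre of the underside; x from front (drawers) to back. Starts 200 to 250 out from its place, off line and turned by up to 0.3 rad
- bay (a point): the tower's place in the row: the point on the bench, mid-gap, where the tower's origin lies when its back touches the upstand. x square to the upstand and into it (to the robot's left), y along it (towards the robot's end of the bench). The gap between the neighbours is about 150 wide and 100 deep; the tower starts wholly in front of it, up to 50 to either side in y
- upstand: fixed low upstand along the bench, to the robot's left, behind the row of cabinets; grey, 60 thick (x), 70 high, 1450 long (y), with sockets. x points away from the row. Its front face is 30 from the origin, the bay 80 from it, both on the side of the row (-x)
- cab_two: neighbour on one side of the gap: a loose two-drawer slide cabinet like the tower, 100 deep, 110 wide, 124 tall, back against the upstand to within 8. Origin: centre of the underside, about 130 along the upstand from the bay (either side). Not to be disturbed
- cab_three: neighbour on the other side of the gap: a loose three-drawer slide cabinet, 100 deep, 110 wide, 166 tall, back against the upstand to within 8. Origin: centre of the underside, about 130 along the upstand from the bay. Not to be disturbed
- jar: bystander: small closed glass jar with a steel lid, 58 in diameter, 75 tall, loose on the open bench, either on the robot's side of the work or at its far side. Origin: centre of the underside
- slidebox: bystander: small flat slide box, white with a grey lid, 60 (x) by 85 (y) by 34 tall, loose on the open bench on the side of the work where the jar is not. Origin: centre of the underside

How it is judged:
By the outcome, as a careful person would: the job done as asked, in the order asked, and still so for the second after the job is handed in, with the robot touching nothing.
It also fails if it takes over 45 s, if anything falls off the work surface, if the arm or the gripper's body presses on something with over 40 N, if the wrist force passes 120 N, or if a joint passes its speed limit or range.

## Robot

A 6-joint arm with a two-finger parallel gripper is mounted at the origin on the work surface. World frame = base frame: x ahead of the robot, y to its left, z up, the work surface at z = 0. Lengths are in m, angles in rad, forces in N, time in s.
With the tool pointing down it reaches from about 0.425 to 0.95 m from the base axis. Payload 3.5 kg.
Tool frame: the origin (TCP) lies on the mounting face of the last link; the fingertips stand 173 mm ahead of it and the grasp point (between the pads) lies 155 mm ahead of it; z points along the fingers, x is the direction in which the jaws open and shut, and the axes are right-handed (so a half turn about z gives the same grasp; the last joint's range is limited). The gripper opens to 85 mm and grips with 20 to 120 N. Pads are 22 mm wide; open, the fingers measure 114 mm over their backs; the gripper's body (76 mm by 85 mm) begins 54 mm behind the grasp point. The pads swing forward as they close: fully open they stand 13 mm farther back than shut.
Start: joints at [-0.15, 0.286, 1.577, -0, 1.279, -0.15], TCP at [0.675, 0, 0.405] pointing down, gripper open.
Joint ranges: [-2.77, 2.77], [-0.9, 2.22], [0.21, 2.48], [-1.53, 4.67], [0.24, 2.81], [-2.84, 2.84]. Speed limits (rad/s): [2.79, 2.79, 3.14, 3.14, 3.14, 3.14].

## Interface

Orientations are given as a unit quaternion [x, y, z, w].
In Python, from plant import get_state, read_camera, sign_off gives the robot as it stands.
- The arm moves only by the shell command python3 -m jog 'ROWS' [FORCE]. ROWS is JSON, a list of rows, each an object of numbers: "grip": the closure, from 0 (fully open) to 1 (shut); "x", "y", "z": the shift along the tool's x, y, z in mm; "rx", "ry", "rz": the turn, a rotation vector about the tool's x, y, z in degrees. A call has 1 to 8 rows; each row shifts and turns the commanded pose from where the row before left it, along the tool's axes as they then stand; what a row does not reach is not made up. A row lasts 1/12 s, in which the tool goes at most 41.7 mm and 7.16 degrees, less where a joint would pass 70% of its speed; a pose out of reach is approached as far as the arm can. A call with a gripper value outside its range is refused whole. The fingers move at their own pace and stop on an object; FORCE is the grip in N (left out, the last holds). Time passes only in rows, so rows that do not move let the fingers close. It gives the time, the measured TCP pose, the force and the opening at its end, in the units of the state.
- get_state(): the state, without advancing time (a new reading comes with each control period).
- read_camera(name): name is "scene" or "side" or "wrist"; returns a dict with "frame" (400x640x3 uint8, red, green, blue), "intrinsics" (3x3 intrinsics, pixels), "k1" (the pictures are not rectified: a ray, as slopes to the right and down, at radius r is drawn at 1 + k1 r^2 times it, then the intrinsics apply), "R" (3x3) and "t" (3): a world point X has camera coordinates R X + t. Camera axes: x right, y down, z forward; pixel columns grow to the right and rows downward; lengths in m; the calibration is good to about 2 mm. A picture is of the moment at which its call begins. There is no depth.
- sign_off(): hands the job in, once; it reports no verdict.
The state is a dict: "time": time; "qpos": joint angles; "dq": joint speeds; "joint_efforts": joint torques, N m; "eef_pos": TCP position; "tcp_rot": TCP orientation; "contact_force": force on the tool from outside, world axes, zero at the start; "wrist_torque": the same for the moment, N m; "opening": opening from 0.0 (shut) to 1.0 (fully open).
Only numpy, scipy, OpenCV 4.12 (cv2) and the standard library are available. Lean on these libraries where they do the work, as an engineer would, in place of code of your own. Each camera call takes 0.05 s, during which the arm holds its last target.

## Working session

There is one attempt and no reset: what is moved stays moved. The work goes in short steps, Python scripts to look and compute and a shell command to move; the robot and the scene stay as the last step left them, time stands still between calls to the robot, and variables do not carry over. Pictures are saved under pics/ and viewed, and the job is handed in when it is done.

```bash
ls; mkdir -p pics; cat > h.py <<'E'
import numpy as np, cv2
from plant import get_state, read_camera
def save(n,tag):
    c=read_camera(n); cv2.imwrite(f'pics/{tag}.png',c['frame'][:,:,::-1]); 
    np.savez(f'pics/{tag}.npz',K=c['intrinsics'],k1=c['k1'],R=c['R'],t=c['t'],f=c['frame']); return c
def ray(c,u,v):
    K=np.array(c['K']);k=float(c['k1'])
    d=cv2.undistortPoints(np.array([[[u,v]]],float),K,np.array([k,0,0,0,0.]))[0,0]
    R=np.array(c['R']);t=np.array(c['t']); return -R.T@t, R.T@np.array([d[0],d[1],1])
def onz(c,u,v,z):
    o,d=ray(c,u,v); return o+d*(z-o[2])/d[2]
def proj(c,X):
    r,_=cv2.Rodrigues(np.array(c['R'])); p,_=cv2.projectPoints(np.array(X,float).reshape(-1,1,3),r,np.array(c['t'],float),np.array(c['K']),np.array([float(c['k1']),0,0,0,0.])); return p[:,0]
E
python3 - <<'E'
from h import *
for n in('scene','side','wrist'):
    c=save(n,n+'0'); print(n,-np.array(c['R']).T@c['t'],c['k1'])
print(get_state())
E
```

```text
pics
scene [ 0.95986846 -0.38215411  0.83234825] -0.020514524594609278
side [0.79009507 0.42940085 0.92419951] 0.03133903192442277
wrist [0.67408644 0.0802963  0.37288654] -0.003827135080570783
{'time': 0.15, 'qpos': array([-1.49972923e-01,  2.87006368e-01,  1.57787578e+00, -1.25571951e-05,
        1.27862787e+00, -1.49987903e-01]), 'dq': array([-0.00025828, -0.0040605 , -0.00554503, -0.00118253,  0.00095465,
        0.00010333]), 'joint_efforts': array([ 7.91554030e-04, -4.06602967e+01, -2.93140125e+01, -8.94972595e-05,
        3.96185191e-03, -2.97825103e-06]), 'eef_pos': array([6.74796003e-01, 7.77719333e-05, 4.03616172e-01]), 'tcp_rot': array([ 9.99999540e-01,  9.30400689e-06, -9.48814520e-04, -1.37301254e-04]), 'contact_force': array([ 1.28808465, -0.288403  ,  0.79091152]), 'wrist_torque': array([0.01825555, 0.03099687, 0.03770696]), 'opening': 1.0034265517985586}
```

View pics/scene0.png

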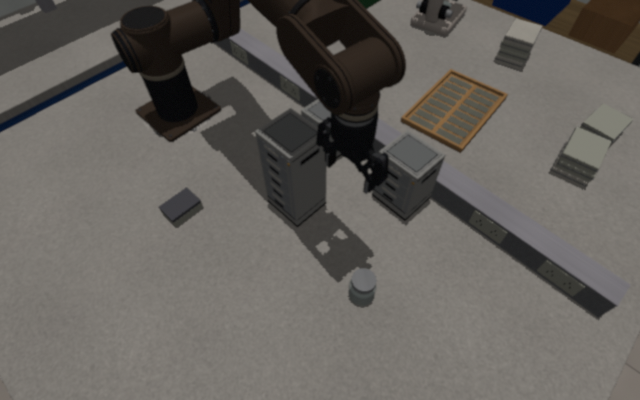

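View pics/side0.png

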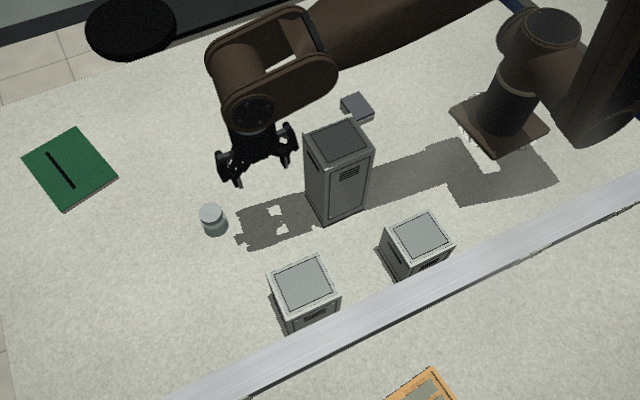

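View pics/wrist0.png

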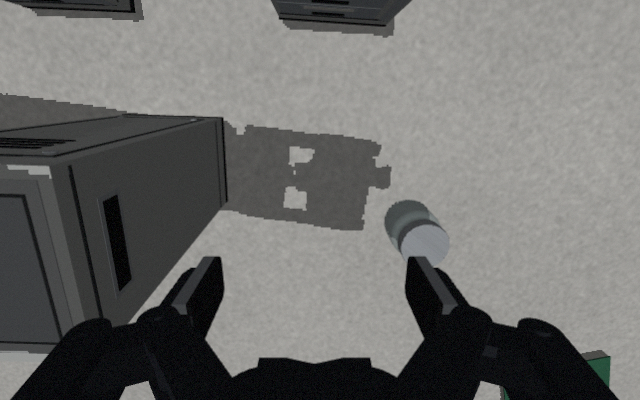

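```bash
python3 - <<'E'
import cv2
a=cv2.imread('pics/side0.png'); c=a[85:345,180:470]; cv2.imwrite('pics/s0z.png',cv2.resize(c,None,fx=2.3,fy=2.3,interpolation=cv2.INTER_CUBIC))
a=cv2.imread('pics/scene0.png'); c=a[90:310,150:450]; cv2.imwrite('pics/c0z.png',cv2.resize(c,None,fx=2.5,fy=2.5,interpolation=cv2.INTER_CUBIC))
E
```

```text
(no output)
```

View pics/s0z.png

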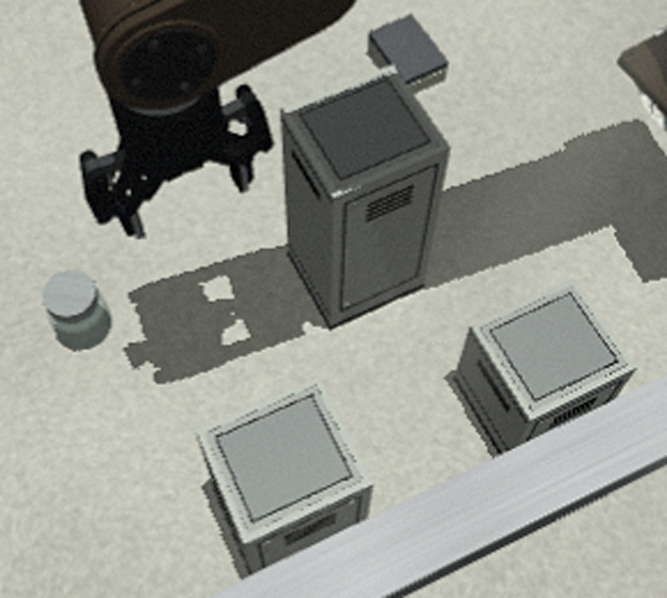

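View pics/c0z.png

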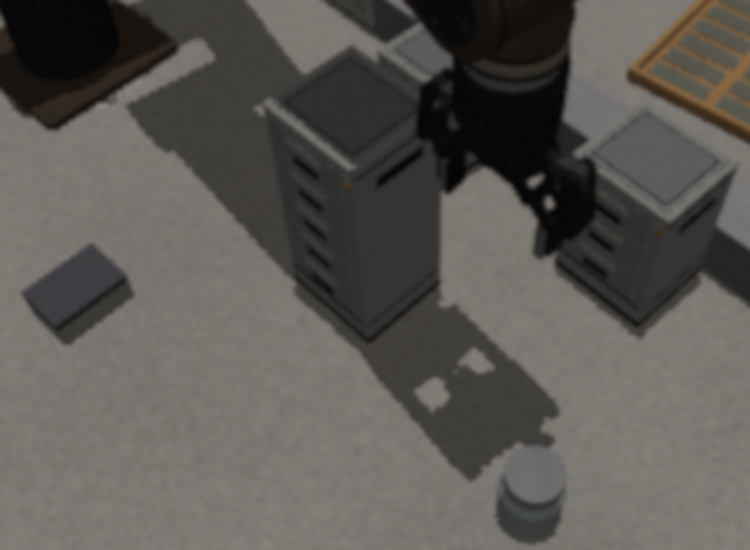

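```bash
cat > m0.py <<'E'
from h import *
c=np.load('pics/side0.npz'); s=np.load('pics/scene0.npz')
def S(p,z): return onz(c,p[0]/2.3+180-.3,p[1]/2.3+85-.3,z)[:2]*1000
def C(p,z): return onz(s,p[0]/2.5+150-.3,p[1]/2.5+90-.3,z)[:2]*1000
def show(n,P):
    P=np.array(P);print(n,P.round().tolist(),'cen',P.mean(0).round(1),'edges',[(np.linalg.norm(P[i]-P[i-1]).round(),np.degrees(np.arctan2(*(P[i]-P[i-1])[::-1])).round(1)) for i in range(4)])
show('tower',[S(p,.25) for p in [(283,110),(395,70),(448,148),(332,192)]])
show('three',[S(p,.166) for p in [(200,435),(317,388),(372,487),(243,543)]])
show('two',[S(p,.124) for p in [(471,330),(572,288),(634,370),(527,417)]])
print('ups',[S(p,.07).round() for p in[(667,372),(205,598)]])
show('tower sc top',[C(p,.25) for p in [(262,105),(350,165),(440,110),(350,48)]])
print('tower sc bottom front', [C(p,0).round() for p in[(297,285),(370,338),(440,290)]])
print('tower side bottom', [S(p,0).round() for p in[(289,258),(332,327),(425,287)]])
print('three sc bottom', [C(p,0).round() for p in[(558,265),(640,333),(700,280)]],[C(p,.166).round() for p in[(665,218),(735,165),(648,105)]])
print('jar',C((533,475),.075),S((70,294),.075))
print('box',[C(p,.034).round() for p in[(22,293),(92,243),(127,277),(58,328)]])
E
python3 m0.py
```

```text
tower [[563.0, -46.0], [457.0, -38.0], [461.0, 55.0], [567.0, 47.0]] cen [512.2   4.6] edges [(np.float64(93.0), np.float64(-92.5)), (np.float64(107.0), np.float64(175.4)), (np.float64(93.0), np.float64(87.5)), (np.float64(106.0), np.float64(-4.6))]
three [[746.0, 151.0], [644.0, 161.0], [646.0, 254.0], [754.0, 244.0]] cen [697.4 202.7] edges [(np.float64(93.0), np.float64(-95.0)), (np.float64(102.0), np.float64(174.5)), (np.float64(93.0), np.float64(88.7)), (np.float64(108.0), np.float64(-5.2))]
two [[488.0, 164.0], [385.0, 172.0], [385.0, 264.0], [492.0, 255.0]] cen [437.5 214. ] edges [(np.float64(92.0), np.float64(-91.9)), (np.float64(104.0), np.float64(175.2)), (np.float64(92.0), np.float64(89.7)), (np.float64(107.0), np.float64(-4.7))]
ups [array([332., 269.]), array([797., 246.])]
tower sc top [[455.0, -43.0], [556.0, -40.0], [567.0, 52.0], [459.0, 55.0]] cen [509.6   5.9] edges [(np.float64(98.0), np.float64(-92.2)), (np.float64(101.0), np.float64(1.6)), (np.float64(93.0), np.float64(83.2)), (np.float64(108.0), np.float64(178.6))]
tower sc bottom front [array([461., -46.]), array([561., -40.]), array([572.,  49.])]
tower side bottom [array([566., -43.]), array([566.,  51.]), array([457.,  57.])]
three sc bottom [array([640., 156.]), array([751., 145.]), array([759., 239.])] [array([740., 150.]), array([751., 243.]), array([650., 252.])]
jar [787.22762939 -73.39839365] [788.94206371 -71.65172351]
box [array([ 290., -250.]), array([ 289., -166.]), array([ 350., -168.]), array([ 350., -250.])]
```

```bash
python3 -m jog '[{"y":40,"grip":0.3},{"y":40,"grip":0.3},{"y":40,"grip":0.3},{"x":-33,"y":24,"grip":0.3},{"x":-33,"y":24,"grip":0.3},{"x":-33,"y":24,"grip":0.3},{"x":-33,"y":24,"grip":0.3},{"x":-33,"y":24,"grip":0.3}]' && python3 -m jog '[{"rx":7},{"rx":7},{"rx":7},{"rx":7},{"rx":6},{"rx":6},{}]'; python3 - <<'E'
from h import *
save('scene','scene1');save('side','side1');save('wrist','wrist1')
s=get_state();print(s['time'],s['qpos'],s['contact_force'])
E
```

```text
0.3 [-1.49979323e-01  2.86634234e-01  1.57718112e+00  1.88751406e-05
  1.27861621e+00 -1.50021742e-01] [ 0.90342086 -0.64915896  0.21706577]$[0]: bad value
```

```bash
python3 -m jog '[{"y":40,"grip":0.3}]'; echo; python3 -m jog '[{"x":0,"y":40,"z":0,"rx":0,"ry":0,"rz":0,"grip":0.3}]'
```

```text
time: 0.38
eef_pos: [0.675, -0.0351, 0.4046]
tcp_rot: [1.0, 0.003, -0.0, -0.002]
contact_force: [0.3, 0.1, 0.2]
opening: 0.885$[0]: bad value
```

```bash
python3 -m jog '[{"x":0,"y":40,"z":0,"rx":0,"ry":0,"rz":0,"grip":0.3},{"x":0,"y":40,"z":0,"rx":0,"ry":0,"rz":0,"grip":0.3},{"x":-33,"y":24,"z":0,"rx":0,"ry":0,"rz":0,"grip":0.3},{"x":-33,"y":24,"z":0,"rx":0,"ry":0,"rz":0,"grip":0.3},{"x":-33,"y":24,"z":0,"rx":0,"ry":0,"rz":0,"grip":0.3},{"x":-33,"y":24,"z":0,"rx":0,"ry":0,"rz":0,"grip":0.3},{"x":-33,"y":24,"z":0,"rx":0,"ry":0,"rz":0,"grip":0.3}]' 2>&1
python3 -m jog '[{"x":0,"y":0,"z":0,"rx":7,"ry":0,"rz":0,"grip":0.3},{"x":0,"y":0,"z":0,"rx":7,"ry":0,"rz":0,"grip":0.3},{"x":0,"y":0,"z":0,"rx":7,"ry":0,"rz":0,"grip":0.3},{"x":0,"y":0,"z":0,"rx":7,"ry":0,"rz":0,"grip":0.3},{"x":0,"y":0,"z":0,"rx":6,"ry":0,"rz":0,"grip":0.3},{"x":0,"y":0,"z":0,"rx":6,"ry":0,"rz":0,"grip":0.3},{"x":0,"y":0,"z":0,"rx":0,"ry":0,"rz":0,"grip":0.3}]' 2>&1
python3 - <<'E'
from h import *
save('scene','scene1');save('side','side1');save('wrist','wrist1')
s=get_state();print(s['time'],s['qpos'],s['contact_force'])
E
```

```text
time: 0.97
eef_pos: [0.5083, -0.2408, 0.4046]
tcp_rot: [1.0, 0.0, 0.0, 0.0]
contact_force: [-0.1, -0.6, -1.0]
opening: 0.699
time: 1.55
eef_pos: [0.5098, -0.2405, 0.4041]
tcp_rot: [0.939, -0.001, -0.0, -0.343]
contact_force: [0.8, -0.4, -1.4]
opening: 0.699
1.7 [-0.68811161  0.10719512  1.81767749  0.52163537  1.68660924 -0.75315291] [-0.35500502  0.06142531 -0.41347869]
```

View pics/scene1.png

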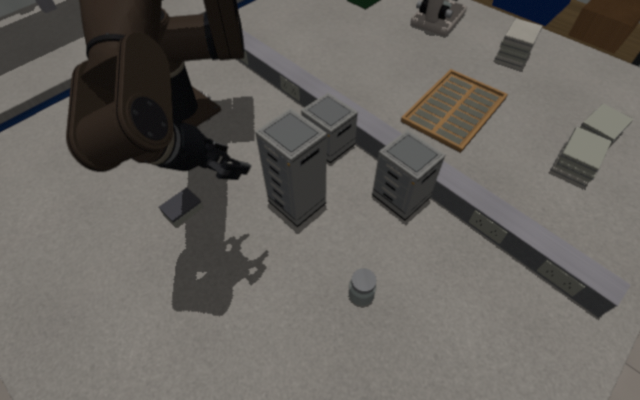

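View pics/side1.png

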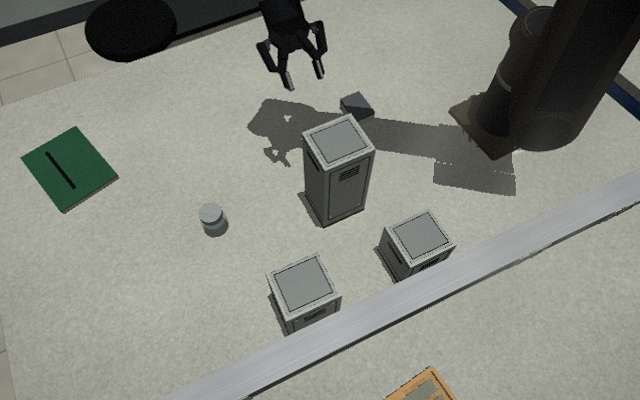

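View pics/wrist1.png

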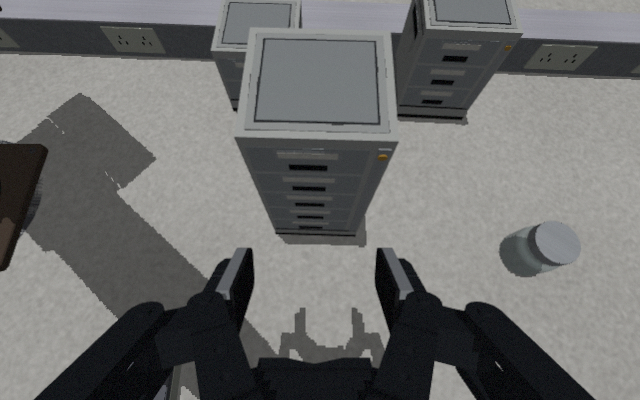

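```bash
python3 - <<'E'
import cv2
a=cv2.imread('pics/wrist1.png'); c=a[0:250,200:540]; cv2.imwrite('pics/w1z.png',cv2.resize(c,None,fx=2.3,fy=2.3,interpolation=cv2.INTER_CUBIC))
a=cv2.imread('pics/side1.png'); c=a[105:345,260:465]; cv2.imwrite('pics/s1z.png',cv2.resize(c,None,fx=2.5,fy=2.5,interpolation=cv2.INTER_CUBIC))
E
```

```text
(no output)
```

View pics/w1z.png

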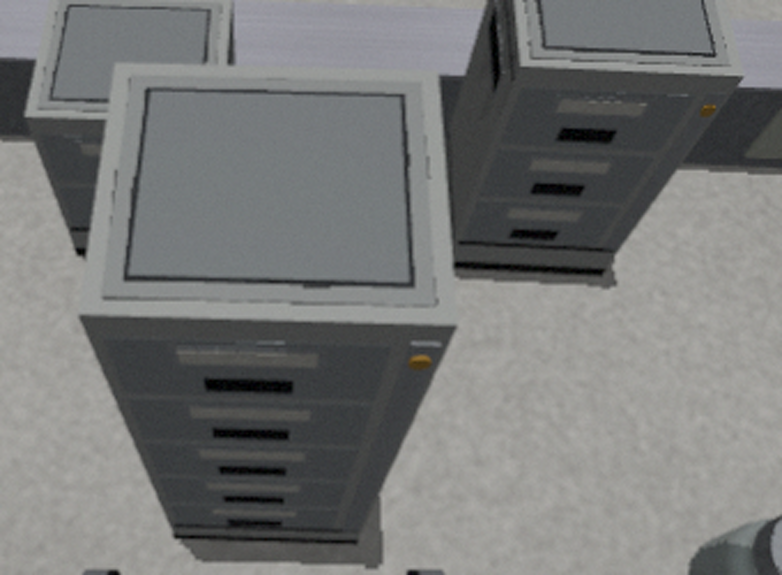

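View pics/s1z.png

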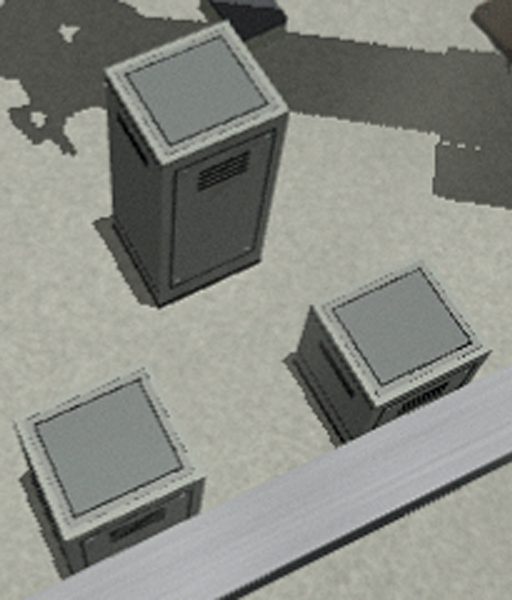

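```bash
cat > m1.py <<'E'
from h import *
w=np.load('pics/wrist1.npz'); c=np.load('pics/side1.npz'); s=np.load('pics/scene1.npz')
W=lambda p,z: onz(w,p[0]/2.3+200-.3,p[1]/2.3-.3,z)[:2]*1000
S=lambda p,z: onz(c,p[0]/2.5+260-.3,p[1]/2.5+105-.3,z)[:2]*1000
def show(n,P):
    P=np.array(P);print(n,P.round().tolist(),'cen',P.mean(0).round(1),'edges',[(float(np.linalg.norm(P[i]-P[i-1]).round()),float(np.degrees(np.arctan2(*(P[i]-P[i-1])[::-1])).round(1))) for i in range(len(P))])
show('W tower top FL FR BR BL',[W(p,.25) for p in[(80,316),(456,326),(438,72),(116,65)]])
show('W tower bot front',[W(p,0) for p in[(173,539),(358,544)]])
show('W three top front',[W(p,.166) for p in[(519,69),(743,76)]])
show('W three bot front',[W(p,0) for p in[(455,276),(606,273)]])
show('W ups top',[W(p,.07) for p in[(0,58),(782,88)]])
show('W ups bot',[W(p,.0) for p in[(0,138),(782,172)]])
show('W two',[W((27,117),.124),W((75,253),0)])
show('S tower top',[S(p,.25) for p in[(106,73),(229,20),(287,108),(159,165)]])
show('S three',[S(p,.166) for p in[(15,428),(144,368),(205,475),(67,533)]])
show('S two',[S(p,.124) for p in[(313,308),(425,261),(490,350),(376,404)]])
show('S tower bot',[S(p,0) for p in[(158,307),(261,262)]])
E
python3 m1.py
```

```text
W tower top FL FR BR BL [[456.0, -44.0], [565.0, -47.0], [569.0, 52.0], [459.0, 55.0]] cen [512.4   4. ] edges [(99.0, -91.7), (109.0, -1.8), (100.0, 87.9), (110.0, 178.3)]
W tower bot front [[455.0, -44.0], [567.0, -47.0]] cen [510.9 -45.9] edges [(112.0, 178.4), (112.0, -1.6)]
W three top front [[637.0, 151.0], [747.0, 147.0]] cen [691.7 149.1] edges [(111.0, 177.7), (111.0, -2.3)]
W three bot front [[645.0, 146.0], [752.0, 149.0]] cen [698.2 147.2] edges [(107.0, -178.6), (107.0, 1.4)]
W ups top [[330.0, 273.0], [856.0, 246.0]] cen [593.3 259.7] edges [(526.0, 177.1), (526.0, -2.9)]
W ups bot [[307.0, 272.0], [900.0, 239.0]] cen [603.9 255.8] edges [(594.0, 176.8), (594.0, -3.2)]
W two [[378.0, 164.0], [375.0, 165.0]] cen [376.6 164.6] edges [(3.0, -28.9), (3.0, 151.1)]
S tower top [[566.0, -44.0], [454.0, -43.0], [460.0, 53.0], [571.0, 51.0]] cen [512.7   4.3] edges [(95.0, -93.2), (112.0, 179.7), (96.0, 86.6), (112.0, -1.0)]
S three [[749.0, 154.0], [643.0, 158.0], [644.0, 252.0], [750.0, 241.0]] cen [696.4 201.2] edges [(87.0, -90.6), (106.0, 177.7), (93.0, 89.3), (106.0, -5.9)]
S two [[487.0, 164.0], [381.0, 172.0], [383.0, 263.0], [490.0, 257.0]] cen [435.4 214. ] edges [(94.0, -91.4), (107.0, 175.4), (91.0, 88.6), (106.0, -3.2)]
S tower bot [[569.0, 51.0], [458.0, 57.0]] cen [513.4  53.6] edges [(112.0, -3.1), (112.0, 176.9)]
```

```bash
python3 -m jog '[{"x":0,"y":0,"z":0,"rx":0,"ry":1.86,"rz":2.22,"grip":0.3},{"x":-2,"y":15,"z":28,"rx":0,"ry":0,"rz":0,"grip":0.3},{"x":-2,"y":15,"z":28,"rx":0,"ry":0,"rz":0,"grip":0.3},{"x":-2,"y":15,"z":28,"rx":0,"ry":0,"rz":0,"grip":0.3},{"x":-2,"y":15,"z":28,"rx":0,"ry":0,"rz":0,"grip":0.3},{"x":-2,"y":15,"z":28,"rx":0,"ry":0,"rz":0,"grip":0.3},{"x":-2,"y":15,"z":28,"rx":0,"ry":0,"rz":0,"grip":0.3},{"x":0,"y":15,"z":28,"rx":0,"ry":0,"rz":0,"grip":0.3}]' 2>&1
python3 -m jog '[{"x":0,"y":10,"z":20,"rx":0,"ry":0,"rz":0,"grip":0.3},{"x":0,"y":0,"z":0,"rx":0,"ry":0,"rz":0,"grip":0.3}]' 2>&1
python3 - <<'E'
from h import *
from scipy.spatial.transform import Rotation as R
save('scene','scene2');save('side','side2');save('wrist','wrist2')
s=get_state();print(s['time'],s['qpos'],s['contact_force']);r=R.from_quat(s['tcp_rot']).as_matrix();print(r);print(s['eef_pos']+.173*r[:,2])
E
```

```text
time: 2.37
eef_pos: [0.5002, -0.1933, 0.1862]
tcp_rot: [0.94, -0.023, 0.009, -0.34]
contact_force: [0.1, 0.1, -0.2]
opening: 0.698
time: 2.53
eef_pos: [0.4986, -0.1864, 0.1608]
tcp_rot: [0.939, -0.024, 0.004, -0.343]
contact_force: [-0.8, 0.8, -0.6]
opening: 0.699
2.6833 [-0.62840363  0.37458829  2.00314615  0.60201292  1.25336026 -0.9168065 ] [ 0.86879409 -0.33602208 -0.28481173]
[[ 0.99874356 -0.03728716  0.03348077]
 [-0.05008191 -0.76613286  0.6407279 ]
 [ 0.0017598  -0.64159964 -0.76703768]]
[ 0.50709316 -0.07823091  0.03397286]
```

View pics/scene2.png

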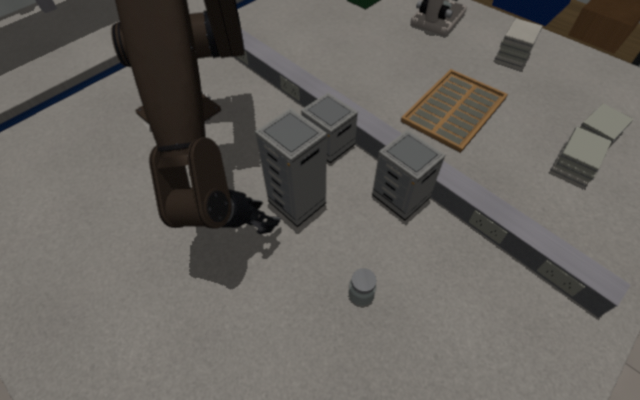

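View pics/wrist2.png

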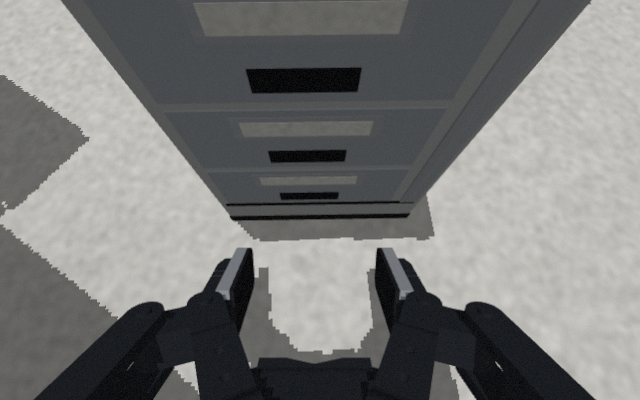

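View pics/side2.png

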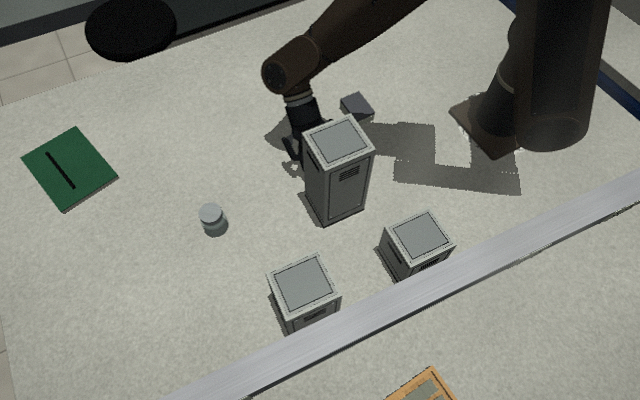

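```bash
python3 -m jog '[{"x":0,"y":5.1,"z":6.1,"rx":0,"ry":0,"rz":0,"grip":0.3},{"x":0,"y":-6.1,"z":5.1,"rx":0,"ry":0,"rz":0,"grip":0.3},{"x":0,"y":-6.1,"z":5.1,"rx":0,"ry":0,"rz":0,"grip":0.3},{"x":0,"y":-6.1,"z":5.1,"rx":0,"ry":0,"rz":0,"grip":0.3},{"x":0,"y":-3,"z":2.6,"rx":0,"ry":0,"rz":0,"grip":0.3}]' 2>&1
python3 -m jog '[{"x":0,"y":-3,"z":2.6,"rx":0,"ry":0,"rz":0,"grip":0.3},{"x":0,"y":0,"z":0,"rx":0,"ry":0,"rz":0,"grip":0.3}]' 2>&1
python3 -m jog '[{"x":0,"y":-3,"z":2.6,"rx":0,"ry":0,"rz":0,"grip":0.3},{"x":0,"y":0,"z":0,"rx":0,"ry":0,"rz":0,"grip":0.3}]' 2>&1
python3 - <<'E'
from h import *
save('wrist','wrist3')
E
```

```text
time: 3.1
eef_pos: [0.502, -0.1598, 0.1578]
tcp_rot: [0.94, -0.023, 0.009, -0.342]
contact_force: [-1.4, -8.7, 3.6]
opening: 0.7
time: 3.27
eef_pos: [0.5024, -0.1569, 0.1582]
tcp_rot: [0.94, -0.023, 0.009, -0.34]
contact_force: [-1.1, -3.3, 1.5]
opening: 0.699
time: 3.43
eef_pos: [0.5029, -0.1535, 0.1582]
tcp_rot: [0.94, -0.023, 0.009, -0.34]
contact_force: [-1.2, -5.0, 1.8]
opening: 0.695
```

View pics/wrist3.png

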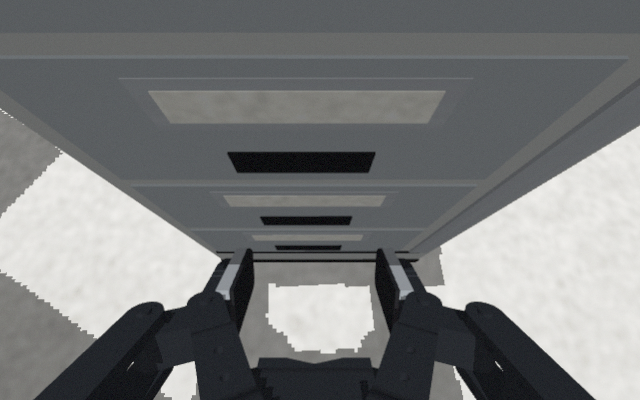

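```bash
python3 -m jog '[{"x":3.4,"y":-6.0,"z":5.2,"rx":0,"ry":0,"rz":0,"grip":0.3},{"x":3.4,"y":-6.0,"z":5.2,"rx":0,"ry":0,"rz":0,"grip":0.3},{"x":3.4,"y":-6.0,"z":5.2,"rx":0,"ry":0,"rz":0,"grip":0.3},{"x":3.4,"y":-6.0,"z":5.2,"rx":0,"ry":0,"rz":0,"grip":0.3},{"x":3.4,"y":-6.0,"z":5.2,"rx":0,"ry":0,"rz":0,"grip":0.3},{"x":3.4,"y":-6.0,"z":5.2,"rx":0,"ry":0,"rz":0,"grip":0.3},{"x":0,"y":0,"z":0,"rx":0,"ry":0,"rz":0,"grip":0.3}]' 2>&1
python3 - <<'E'
from h import *
save('side','side4');save('wrist','wrist4')
a=cv2.imread('pics/side4.png'); c=a[105:345,260:465]; cv2.imwrite('pics/s4z.png',cv2.resize(c,None,fx=2.5,fy=2.5,interpolation=cv2.INTER_CUBIC))
E
```

```text
time: 4.07
eef_pos: [0.5258, -0.1061, 0.1574]
tcp_rot: [0.94, -0.023, 0.009, -0.341]
contact_force: [-1.3, -1.8, 1.6]
opening: 0.699
```

View pics/s4z.png

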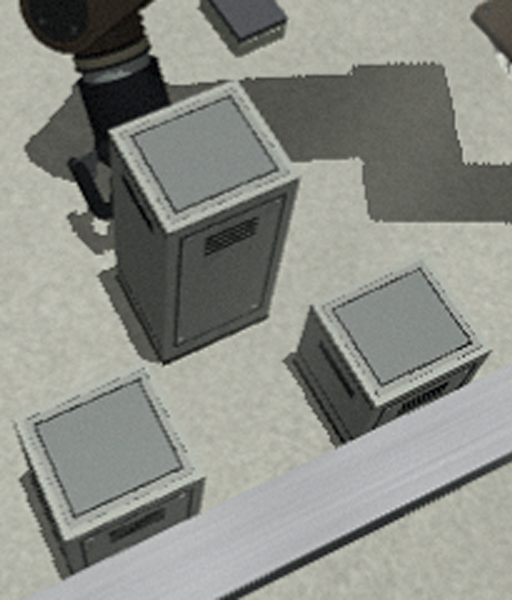

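View pics/wrist4.png

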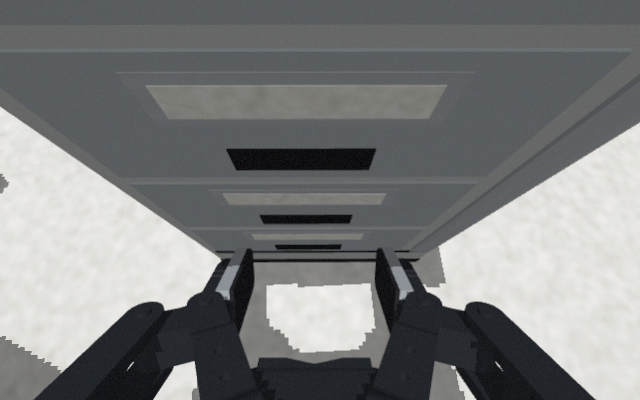

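```bash
cat > m4.py <<'E'
from h import *
exec(open('m1.py').read().split("show('W tower top")[0].split('\n',1)[1])
c=np.load('pics/side4.npz')
show('S tower top',[S(p,.25) for p in[(109,130),(237,81),(299,178),(166,232)]])
show('S tower bot',[S(p,0) for p in[(164,363),(269,318)]])
w=np.load('pics/wrist4.npz')
V=lambda u,v,z: onz(w,u,v,z)[:2]*1000
print(V(219,259,.0),V(423,261,0.0))
E
python3 m4.py
```

```text
S tower top [[589.0, 5.0], [480.0, 12.0], [486.0, 111.0], [595.0, 104.0]] cen [537.5  58.1] edges [(99.0, -93.2), (109.0, 176.2), (99.0, 86.5), (109.0, -3.9)]
S tower bot [[592.0, 103.0], [483.0, 111.0]] cen [537.3 107.3] edges [(110.0, -4.1), (110.0, 175.9)]
[475.94576738  12.04490777] [594.41381607   4.99627445]
```

```bash
python3 -m jog '[{"x":3.5,"y":-6.0,"z":5.2,"rx":0,"ry":0,"rz":0,"grip":0.3},{"x":3.5,"y":-6.0,"z":5.2,"rx":0,"ry":0,"rz":0,"grip":0.3},{"x":3.5,"y":-6.0,"z":5.2,"rx":0,"ry":0,"rz":0,"grip":0.3},{"x":3.5,"y":-6.0,"z":5.2,"rx":0,"ry":0,"rz":0,"grip":0.3},{"x":3.5,"y":-6.0,"z":5.2,"rx":0,"ry":0,"rz":0,"grip":0.3},{"x":3.5,"y":-6.0,"z":5.2,"rx":0,"ry":0,"rz":0,"grip":0.3},{"x":0,"y":0,"z":0,"rx":0,"ry":0,"rz":0,"grip":0.3}]' 2>&1
python3 - <<'E'
from h import *
save('side','side5');save('wrist','wrist5');save('scene','scene5')
a=cv2.imread('pics/side5.png'); c=a[105:345,260:465]; cv2.imwrite('pics/s5z.png',cv2.resize(c,None,fx=2.5,fy=2.5,interpolation=cv2.INTER_CUBIC))
a=cv2.imread('pics/scene5.png'); c=a[90:310,150:450]; cv2.imwrite('pics/c5z.png',cv2.resize(c,None,fx=2.5,fy=2.5,interpolation=cv2.INTER_CUBIC))
E
```

```text
time: 4.75
eef_pos: [0.5487, -0.0596, 0.1559]
tcp_rot: [0.939, -0.023, 0.009, -0.342]
contact_force: [-0.6, -0.9, 0.7]
opening: 0.7
```

View pics/s5z.png

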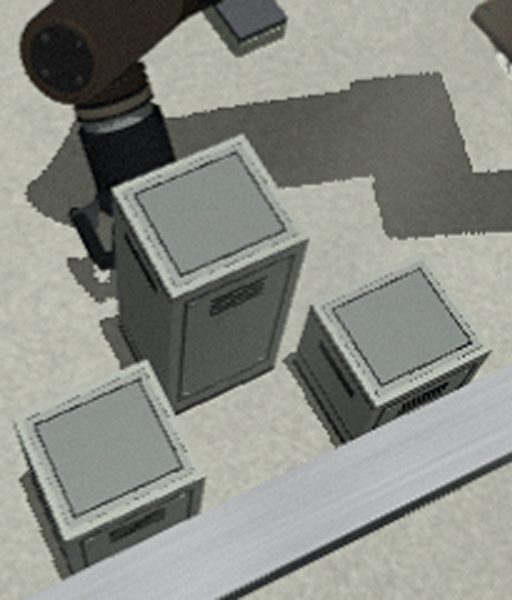

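View pics/c5z.png

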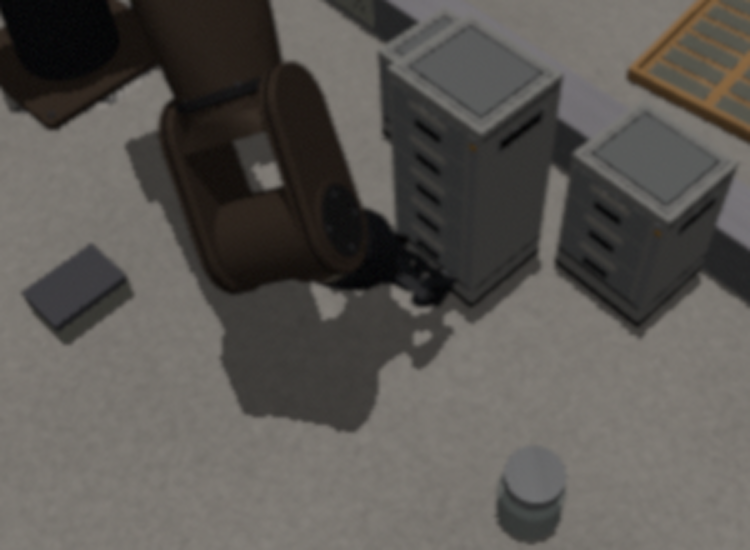

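View pics/wrist5.png

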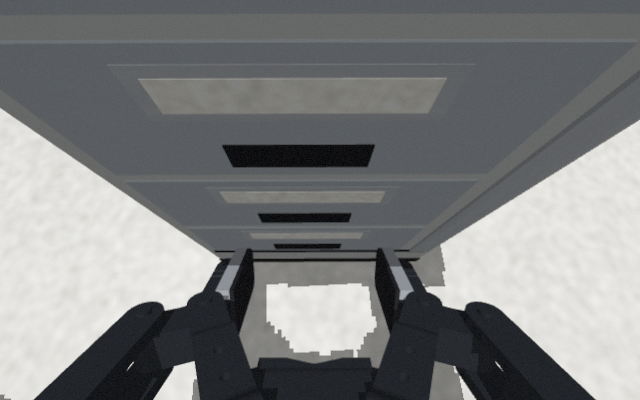

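```bash
cat > m5.py <<'E'
from h import *
exec(open('m1.py').read().split("show('W tower top")[0].split('\n',1)[1])
c=np.load('pics/side5.npz')
show('S tower top',[S(p,.25) for p in[(112,187),(244,135),(308,237),(175,296)]])
show('S tower bot',[S(p,0) for p in[(182,412),(274,368)]])
s=np.load('pics/scene5.npz')
C=lambda p,z: onz(s,p[0]/2.5+150-.3,p[1]/2.5+90-.3,z)[:2]*1000
show('C top',[C(p,.25) for p in[(389,70),(483,135),(561,78),(468,17)]])
show('C bot',[C(p,0) for p in[(475,305),(537,255)]])
show('three bot',[C(p,0) for p in[(557,267),(640,333)]])
E
python3 m5.py
```

```text
S tower top [[611.0, 51.0], [502.0, 59.0], [507.0, 156.0], [614.0, 151.0]] cen [558.6 104.4] edges [(100.0, -91.9), (110.0, 176.2), (98.0, 86.6), (107.0, -2.7)]
S tower bot [[601.0, 153.0], [505.0, 157.0]] cen [553.3 154.6] edges [(96.0, -2.3), (96.0, 177.7)]
C top [[503.0, 58.0], [612.0, 55.0], [616.0, 149.0], [507.0, 154.0]] cen [559.7 103.8] edges [(96.0, -92.3), (108.0, -1.6), (94.0, 87.0), (109.0, 177.1)]
C bot [[610.0, 60.0], [616.0, 151.0]] cen [613.3 105.4] edges [(91.0, -93.6), (91.0, 86.4)]
three bot [[641.0, 153.0], [751.0, 145.0]] cen [696.3 149.2] edges [(111.0, 176.1), (111.0, -3.9)]
```

```bash
python3 -m jog '[{"x":0.6,"y":-6.1,"z":5.1,"rx":0,"ry":0,"rz":0,"grip":0.3},{"x":0.6,"y":-6.1,"z":5.1,"rx":0,"ry":0,"rz":0,"grip":0.3},{"x":0.6,"y":-6.1,"z":5.1,"rx":0,"ry":0,"rz":0,"grip":0.3},{"x":0.6,"y":-6.1,"z":5.1,"rx":0,"ry":0,"rz":0,"grip":0.3},{"x":0.6,"y":-6.1,"z":5.1,"rx":0,"ry":0,"rz":0,"grip":0.3},{"x":0,"y":-6.1,"z":5.1,"rx":0,"ry":0,"rz":0,"grip":0.3},{"x":0,"y":0,"z":0,"rx":0,"ry":0,"rz":0,"grip":0.3}]' 2>&1
python3 - <<'E'
from h import *
save('side','side6');save('wrist','wrist6');save('scene','scene6')
a=cv2.imread('pics/side6.png'); c=a[105:345,260:465]; cv2.imwrite('pics/s6z.png',cv2.resize(c,None,fx=2.5,fy=2.5,interpolation=cv2.INTER_CUBIC))
E
```

```text
time: 5.48
eef_pos: [0.5539, -0.0123, 0.1557]
tcp_rot: [0.94, -0.024, 0.009, -0.341]
contact_force: [0.4, -2.5, 0.7]
opening: 0.698
```

View pics/s6z.png

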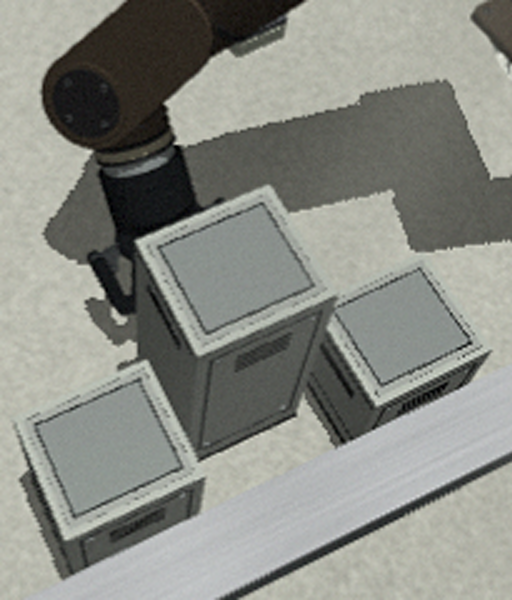

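View pics/scene6.png

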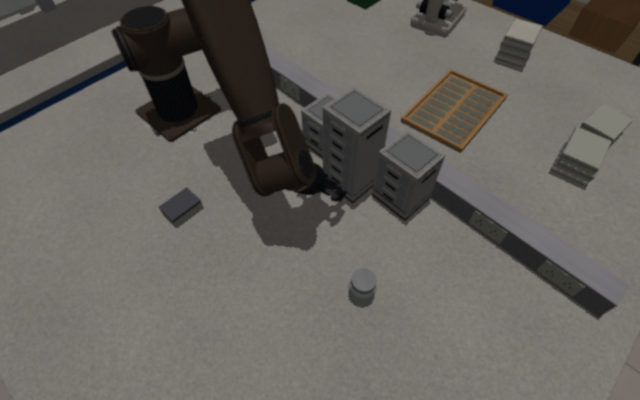

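```bash
python3 -m jog '[{"x":0,"y":-6.1,"z":5.1,"rx":0,"ry":0,"rz":0,"grip":0.3},{"x":0,"y":-6.1,"z":5.1,"rx":0,"ry":0,"rz":0,"grip":0.3},{"x":0,"y":-6.1,"z":5.1,"rx":0,"ry":0,"rz":0,"grip":0.3},{"x":0,"y":-6.1,"z":5.1,"rx":0,"ry":0,"rz":0,"grip":0.3},{"x":0,"y":-6.1,"z":5.1,"rx":0,"ry":0,"rz":0,"grip":0.3},{"x":0,"y":-3.0,"z":2.6,"rx":0,"ry":0,"rz":0,"grip":0.3},{"x":0,"y":0,"z":0,"rx":0,"ry":0,"rz":0,"grip":0.3}]' 2>&1
python3 - <<'E'
from h import *
save('side','side7');save('wrist','wrist7')
a=cv2.imread('pics/side7.png'); c=a[105:345,260:465]; cv2.imwrite('pics/s7z.png',cv2.resize(c,None,fx=2.5,fy=2.5,interpolation=cv2.INTER_CUBIC))
E
```

```text
time: 6.22
eef_pos: [0.5562, 0.0311, 0.1558]
tcp_rot: [0.94, -0.024, 0.009, -0.341]
contact_force: [1.0, -2.3, -0.9]
opening: 0.698
```

View pics/s7z.png

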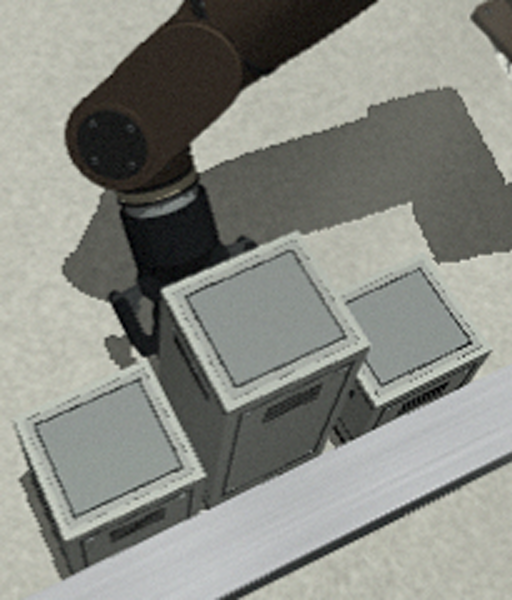

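View pics/wrist7.png

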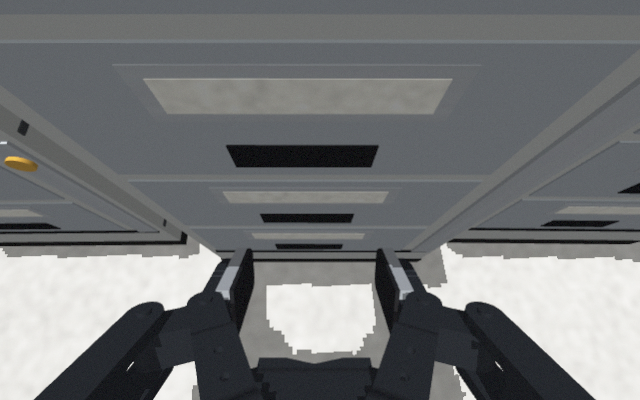

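```bash
python3 -m jog '[{"x":0,"y":-3.0,"z":2.6,"rx":0,"ry":0,"rz":0,"grip":0.3},{"x":0,"y":-3.0,"z":2.6,"rx":0,"ry":0,"rz":0,"grip":0.3}]' 2>&1
python3 -m jog '[{"x":0,"y":-2.3,"z":1.9,"rx":0,"ry":0,"rz":0,"grip":0.3},{"x":0,"y":0,"z":0,"rx":0,"ry":0,"rz":0,"grip":0.3}]' 2>&1
python3 -m jog '[{"x":0,"y":-2.3,"z":1.9,"rx":0,"ry":0,"rz":0,"grip":0.3},{"x":0,"y":0,"z":0,"rx":0,"ry":0,"rz":0,"grip":0.3}]' 2>&1
```

```text
time: 6.48
eef_pos: [0.5568, 0.0381, 0.1558]
tcp_rot: [0.94, -0.024, 0.009, -0.341]
contact_force: [-0.3, -8.2, 1.5]
opening: 0.7
time: 6.65
eef_pos: [0.5568, 0.0417, 0.1558]
tcp_rot: [0.94, -0.024, 0.009, -0.341]
contact_force: [0.3, -5.9, 0.6]
opening: 0.702
time: 6.82
eef_pos: [0.557, 0.0445, 0.1558]
tcp_rot: [0.94, -0.024, 0.009, -0.341]
contact_force: [0.9, -4.6, 0.3]
opening: 0.704
```

```bash
python3 -m jog '[{"x":0,"y":-1.5,"z":1.3,"rx":0,"ry":0,"rz":0,"grip":0.3},{"x":0,"y":0,"z":0,"rx":0,"ry":0,"rz":0,"grip":0.3}]' 2>&1
python3 -m jog '[{"x":0,"y":-1.5,"z":1.3,"rx":0,"ry":0,"rz":0,"grip":0.3},{"x":0,"y":0,"z":0,"rx":0,"ry":0,"rz":0,"grip":0.3}]' 2>&1
python3 - <<'E'
from h import *
save('side','side8');save('wrist','wrist8')
a=cv2.imread('pics/side8.png'); c=a[185:345,260:465]; cv2.imwrite('pics/s8z.png',cv2.resize(c,None,fx=3.5,fy=3.5,interpolation=cv2.INTER_CUBIC))
E
```

```text
time: 6.98
eef_pos: [0.5571, 0.0463, 0.1558]
tcp_rot: [0.94, -0.024, 0.009, -0.341]
contact_force: [-0.7, -5.6, 0.1]
opening: 0.703
time: 7.15
eef_pos: [0.5573, 0.0472, 0.156]
tcp_rot: [0.94, -0.023, 0.009, -0.34]
contact_force: [-2.9, -12.5, 3.1]
opening: 0.699
```

View pics/s8z.png

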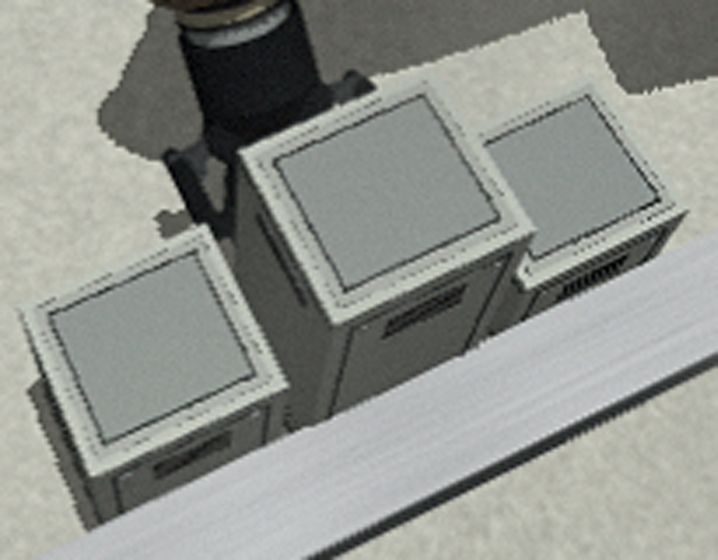

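```bash
python3 -m jog '[{"x":0,"y":-0.8,"z":0.6,"rx":0,"ry":0,"rz":0,"grip":0.3},{"x":0,"y":0,"z":0,"rx":0,"ry":0,"rz":0,"grip":0.3}]' 2>&1
python3 -m jog '[{"x":0,"y":-0.8,"z":0.6,"rx":0,"ry":0,"rz":0,"grip":0.3},{"x":0,"y":0,"z":0,"rx":0,"ry":0,"rz":0,"grip":0.3}]' 2>&1
python3 -m jog '[{"x":0,"y":-0.8,"z":0.6,"rx":0,"ry":0,"rz":0,"grip":0.3},{"x":0,"y":0,"z":0,"rx":0,"ry":0,"rz":0,"grip":0.3}]' 2>&1; python3 -c "
from h import *
print(get_state()['wrist_torque'])"
```

```text
time: 7.42
eef_pos: [0.5573, 0.0475, 0.1562]
tcp_rot: [0.94, -0.023, 0.009, -0.339]
contact_force: [-5.4, -16.9, 5.9]
opening: 0.7
time: 7.58
eef_pos: [0.5574, 0.0478, 0.1564]
tcp_rot: [0.941, -0.023, 0.009, -0.338]
contact_force: [-5.5, -21.0, 7.6]
opening: 0.7
time: 7.75
eef_pos: [0.5575, 0.048, 0.1565]
tcp_rot: [0.941, -0.023, 0.009, -0.338]
contact_force: [-7.4, -25.0, 8.3]
opening: 0.698
[-2.42172797  0.93396037  0.48018413]
```

```bash
python3 -m jog '[{"x":0,"y":3,"z":-2.6,"rx":0,"ry":0,"rz":0,"grip":0.3},{"x":0,"y":6.1,"z":-5.1,"rx":0,"ry":0,"rz":0,"grip":0.3},{"x":0,"y":15,"z":-13,"rx":0,"ry":0,"rz":0,"grip":0.3},{"x":0,"y":23,"z":-19,"rx":0,"ry":0,"rz":0,"grip":0.3},{"x":0,"y":23,"z":-19,"rx":0,"ry":0,"rz":0,"grip":0.3},{"x":0,"y":0,"z":-40,"rx":0,"ry":0,"rz":0,"grip":0.3},{"x":0,"y":0,"z":-40,"rx":0,"ry":0,"rz":0,"grip":0.3},{"x":0,"y":0,"z":-40,"rx":0,"ry":0,"rz":0,"grip":0.3}]' 2>&1
python3 -m jog '[{"x":0,"y":0,"z":-40,"rx":0,"ry":0,"rz":0,"grip":0.3},{"x":0,"y":-20,"z":-30,"rx":0,"ry":0,"rz":0,"grip":0.3},{"x":0,"y":-20,"z":-30,"rx":0,"ry":0,"rz":0,"grip":0.3},{"x":0,"y":-20,"z":-30,"rx":0,"ry":0,"rz":0,"grip":0.3},{"x":0,"y":0,"z":0,"rx":0,"ry":0,"rz":0,"grip":0.3}]' 2>&1
python3 - <<'E'
from h import *
save('scene','scene9');save('side','side9');save('wrist','wrist9')
a=cv2.imread('pics/side9.png'); c=a[185:345,260:465]; cv2.imwrite('pics/s9z.png',cv2.resize(c,None,fx=3.5,fy=3.5,interpolation=cv2.INTER_CUBIC))
E
```

```text
time: 8.42
eef_pos: [0.5478, -0.1169, 0.2476]
tcp_rot: [0.939, -0.024, 0.007, -0.343]
contact_force: [1.1, 0.1, -0.2]
opening: 0.7
time: 8.83
eef_pos: [0.548, -0.1547, 0.3946]
tcp_rot: [0.94, -0.021, 0.014, -0.34]
contact_force: [1.5, -0.6, 1.5]
opening: 0.699
```

View pics/s9z.png

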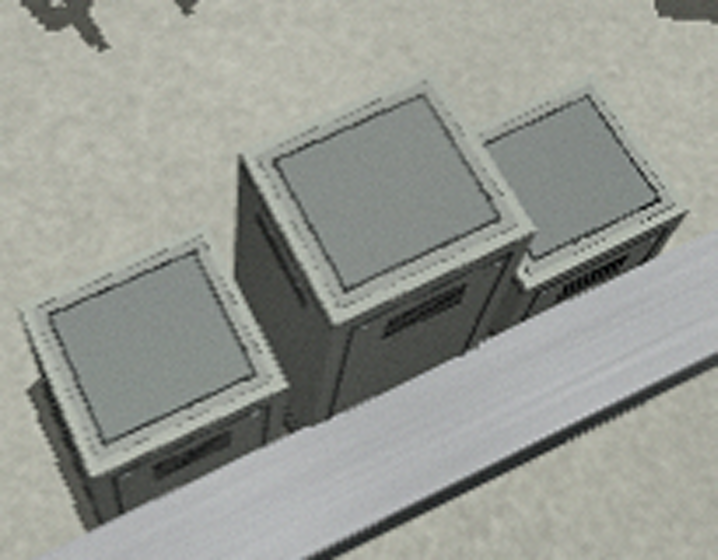

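View pics/wrist9.png

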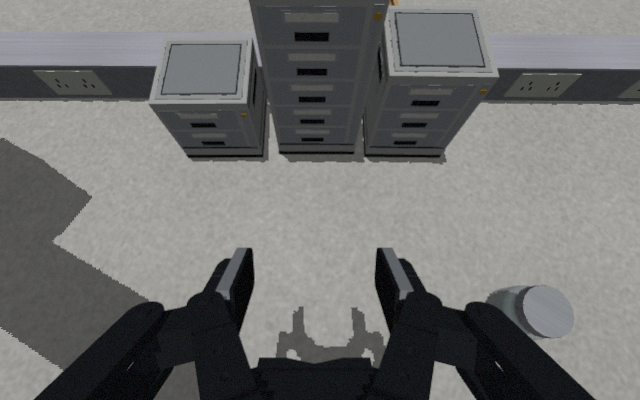

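View pics/scene9.png

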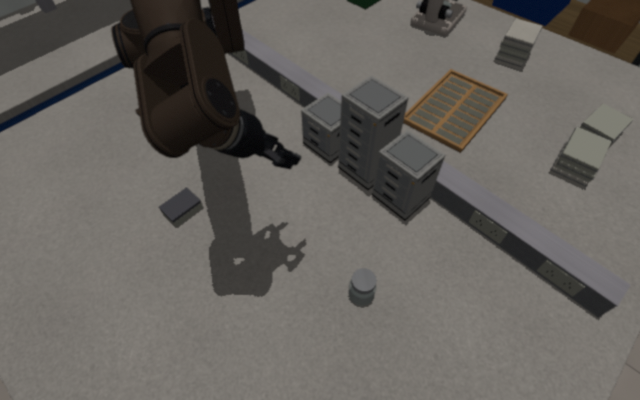

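```bash
python3 - <<'E'
from h import *
w=np.load('pics/wrist9.npz'); c=np.load('pics/side9.npz')
a=w['f'][:,:,::-1][20:200,140:500]; cv2.imwrite('pics/w9z.png',cv2.resize(a,None,fx=2.2,fy=2.2,interpolation=cv2.INTER_CUBIC))
V=lambda u,v,z: onz(w,u,v,z)[:2]*1000
g=cv2.cvtColor(w['f'],cv2.COLOR_RGB2GRAY).astype(float)
# bottom edge (dark plinth -> bright bench): strongest rise per column
def edge(u0,u1,v0,v1,sgn=1):
    P=[]
    for u in range(u0,u1):
        d=sgn*np.diff(g[v0:v1,u]); k=d.argmax()
        P.append((u,v0+k+.5))
    P=np.array(P); return P
for n,u0,u1,v0,v1 in [('two',195,258,145,170),('tower',285,350,140,165),('three',372,438,145,170),('upsL',10,145,85,112),('upsR',500,615,85,112)]:
    P=edge(u0,u1,v0,v1); Q=np.array([V(u,v,0) for u,v in P])
    m=np.median(Q[:,1]-np.polyval(np.polyfit(Q[:,0],Q[:,1],1),Q[:,0])); 
    for _ in range(4):
        p=np.polyfit(Q[:,0],Q[:,1],1); r=abs(Q[:,1]-np.polyval(p,Q[:,0])); Q=Q[r<=max(2*np.median(r),.5)]
    print(n,len(Q),'slope deg',np.degrees(np.arctan(p[0])).round(2),'mid',Q.mean(0).round(1),'rms',np.std(Q[:,1]-np.polyval(p,Q[:,0])).round(2))
S=lambda p,z: onz(c,p[0]/3.5+260-.3,p[1]/3.5+185-.3,z)[:2]*1000
for n,z,L in(('tower',.25,[(240,155),(427,80),(536,233),(335,326)]),('three',.166,[(18,312),(205,236),(288,384),(95,474)])):
    P=np.array([S(p,z) for p in L]); print(n,P.round(),P.mean(0),[np.degrees(np.arctan2(*(P[i]-P[i-1])[::-1])).round(1) for i in range(4)])
E
```

```text
two 35 slope deg -0.77 mid [450.  161.5] rms 0.51
tower 42 slope deg -2.72 mid [566.1 161.1] rms 0.0
three 44 slope deg 3.42 mid [698.1 147.7] rms 1.53
upsL 76 slope deg -3.49 mid [174.  275.9] rms 0.29
upsR 89 slope deg -2.56 mid [947.5 234.6] rms 0.01
tower [[622. 160.]
 [518. 169.]
 [518. 264.]
 [626. 258.]] [571.11488537 212.92490146] [np.float64(-92.6), np.float64(175.0), np.float64(90.3), np.float64(-3.5)]
three [[749. 150.]
 [642. 159.]
 [643. 251.]
 [751. 245.]] [696.08614902 201.27390783] [np.float64(-91.5), np.float64(174.7), np.float64(88.8), np.float64(-3.7)]
```

View pics/w9z.png

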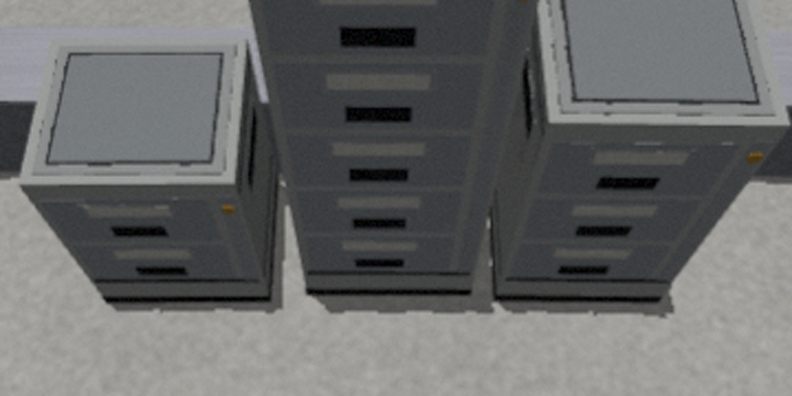

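```bash
python3 - <<'E'
from h import *
a=np.load('pics/scene1.npz')['f'].astype(int);b=np.load('pics/scene9.npz')['f'].astype(int)
d=abs(a-b).sum(2)
for n,(x0,x1,y0,y1) in {'jar':(345,382,262,308),'box':(155,205,185,228),'three':(378,446,138,218)}.items(): print(n,(d[y0:y1,x0:x1]>60).mean().round(3))
a=np.load('pics/side1.npz')['f'].astype(int);b=np.load('pics/side9.npz')['f'].astype(int);d=abs(a-b).sum(2)
for n,(x0,x1,y0,y1) in {'two':(410,460,208,255),'three':(266,328,255,320),'jar':(195,232,200,240)}.items(): print(n,(d[y0:y1,x0:x1]>60).mean().round(3))
from plant import sign_off
print(get_state()['time']);print(sign_off())
E
```

```text
jar 0.0
box 0.333
three 0.017
two 0.009
three 0.004
jar 0.0
8.9833
the job is handed in; nothing more can be done
None
```

I pushed the tower into its gap until its back stopped against the upstand, and handed the job in at about 9 s. I used two spread fingertips on its front, about 35 mm above the bench, with the gripper tilted 40° so its body stayed clear. It went diagonally into line with the gap, then straight in.

**Home:** the tower stopped against the upstand, and I seated it with about 25 N along the push (about 27 N in all at the wrist). It did not move when I backed off.

**Square:** its front base edge is at −2.7°, against about −3.1° for the upstand. It stands with about 24 mm to the two-drawer cabinet and about 16 mm to the three-drawer one.

**Disturbance:** before and after pictures show no change at the jar, and differences of 2% or less at the two neighbours.

Two checks did not come out clean:
- **Slide box:** the picture comparison flagged a 33% change there. The arm's shadow lay across it in the earlier picture, and its outline is at the same pixels, around (180, 206), in both.
- **Back position:** the wrist view put the tower's back about 6 mm past the upstand face, which is impossible. I think shadow at the base spoiled that measurement, so I relied on the force stop and the side view.

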